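# Isolate and drain the pressure-test header

## Task

The pressure test is over: with a fingertip, push the lever of the supply valve (its pipe turns down into the bench) round until that valve is fully closed, and only then push the lever of the drain valve (its pipe ends in a spout over the grey tray) round until it is fully open. Push the levers, do not grip them between the fingers. Leave the valve of the part under test as it is and do not move any of the loose fittings and tools on the bench.

Things in the scene. Friction and masses are not known exactly. Their poses are not given: they have to be found in the camera images.
- header: Test header: level galvanised pipe (52 mm at its tees, 560 mm long, axis 60 mm up) clamped to the bench; three branches 170 mm apart run from it along its -x (to the robot), in any order. Gauge at its -y end, up to 165 mm high. Origin: on the bench under the middle of the pipe axis, 110 mm behind (+x) the line of the valve stems. y along the pipe to the robot's left, x away from the robot.
- supply_lever (a joint): Lever of the supply valve on its upright stem; rad, counterclockwise from above. 0 = fully closed: square across its pipe, pointing along header +y. 1.571 = fully open: in line with its pipe, pointing along header -x (to the robot). Solid stops at both. Stays where left; stiff: about 0.6 N m (7 N at 85 mm), 0.8 N m at 0.6 rad/s. Starts open or partly open, at 0.95 to 1.57.
- supply_pivot (a point): Supply valve: brass ball valve on the branch whose pipe turns down through an elbow into a round flange on the bench. Pipe under its lever reaches up to 89 mm above the bench. Point on its lever's turning axis, level with the middle of the grip sleeve (118 mm above the bench); fixed.
- supply_grip (a point): Point on the supply lever's black sleeve, 85 mm from the turning axis, mid-width and mid-height; moves with it. Sleeve: straight, radial, level, from 31 to 119 mm from the axis, 22 mm wide, 14 mm high (111 to 125 mm above the bench). All three levers are alike: cranked steel strip, black sleeve; only the stem's nut (within 10 mm of the axis, top at 118 mm) adjoins.
- drain_lever (a joint): Lever of the drain valve on its upright stem; rad, counterclockwise from above. 0 = fully closed: square across its pipe, pointing along header +y. 1.571 = fully open: in line with its pipe, pointing along header -x (to the robot). Solid stops at both. Stays where left; stiff: about 0.6 N m (7 N at 85 mm), 0.8 N m at 0.6 rad/s. Starts closed, at 0 to 0.12.
- drain_pivot (a point): Drain valve: brass ball valve on the branch that ends in a bent open spout over a shallow grey catch tray. Pipe under its lever reaches up to 87 mm above the bench. Point on its lever's turning axis, level with the middle of the grip sleeve (118 mm above the bench); fixed.
- drain_grip (a point): Point on the drain lever's black sleeve, 85 mm from the turning axis, mid-width and mid-height; moves with it. Sleeve: straight, radial, level, from 31 to 119 mm from the axis, 22 mm wide, 14 mm high (111 to 125 mm above the bench). All three levers are alike: cranked steel strip, black sleeve; only the stem's nut (within 10 mm of the axis, top at 118 mm) adjoins.
- test_lever (a joint): Lever of the test valve on its upright stem; rad, counterclockwise from above. 0 = fully closed: square across its pipe, pointing along header +y. 1.571 = fully open: in line with its pipe, pointing along header -x (to the robot). Solid stops at both. Stays where left; stiff: about 0.6 N m (7 N at 85 mm), 0.8 N m at 0.6 rad/s. Starts open, at 1.30 to 1.57; to be left as it is.
- test_pivot (a point): Test valve: brass ball valve on the branch that carries the part under test, a big dark grey iron reducer closed with a square-headed plug (84 mm across, up to 102 mm above the bench, starting 70 mm from the stem). To be left alone. Point on its lever's turning axis, level with the middle of the grip sleeve (118 mm above the bench); fixed.
- test_grip (a point): Point on the test lever's black sleeve, 85 mm from the turning axis, mid-width and mid-height; moves with it. Sleeve: straight, radial, level, from 31 to 119 mm from the axis, 22 mm wide, 14 mm high (111 to 125 mm above the bench). All three levers are alike: cranked steel strip, black sleeve; only the stem's nut (within 10 mm of the axis, top at 118 mm) adjoins.
- coupling: Loose steel pipe coupling standing on end, 50 mm across, 50 mm high, between two of the branches. Origin: centre of its underside.
- elbow: Loose steel pipe elbow, 42 mm across, 55 mm high, 55 mm long, between two of the branches. Origin: centre of the underside of its standing end.
- tape_roll: Loose roll of white thread tape lying flat, 58 mm across, 19 mm high, left of the branches. Origin: centre of its underside.
- sealant_tin: Loose tin of thread sealant, 60 mm across, 75 mm high, standing right of the branches. Origin: centre of its underside.
- tape_measure: Loose black and yellow-green tape measure standing between the outlets of two branches, 32 x 72 x 66 mm high. Origin: centre of its underside.
- reducer: Loose black iron reducer standing wide end down, 72 mm across, 72 mm high, right of the branch outlets. Origin: centre of its underside.
- wrench: Loose wrench lying flat left of the branch outlets, 200 mm long, under 20 mm high. Origin: near its middle, on the bench.

How it is judged:
On the way, in this order (a step that is already met when the one before it is completed fails the run):
1. the supply valve is fully closed while the drain valve is still closed (value of joint supply_lever below 0.09 rad and value of joint drain_lever below 0.3 rad), for 0.2 s.
2. the drain valve is fully open (value of joint drain_lever above 1.48 rad), for 0.2 s.
At the end, for the whole second after the job is handed in: The supply lever is within 0.09 rad (5 degrees) of its closed stop, the drain lever within 0.09 rad of its open stop, the test valve's lever within 15 mm (at its grip point) of where it stood, all levers at rest (value of joint supply_lever below 0.09 rad and value of joint drain_lever above 1.48 rad and value of joint test_lever above 1.2 rad and distance of test_grip from where it was at the start of the episode below 0.015 m and velocity of joint supply_lever between -0.05 and 0.05 rad/s and velocity of joint drain_lever between -0.05 and 0.05 rad/s and velocity of joint test_lever between -0.05 and 0.05 rad/s); the robot touches nothing.
It fails at once if the drain valve is opened (beyond 0.3 rad) while the supply valve is not closed (above 0.15 rad) (value of joint drain_lever above 0.3 rad and value of joint supply_lever above 0.15 rad).
It fails at once if the test valve's lever is moved (more than 15 mm at its grip point) (distance of test_grip from where it was at the start of the episode above 0.015 m).
It fails at once if a lever is gripped: its sleeve squeezed from both sides between the fingers (contact force between each of supply_lever_c0, supply_lever_c1 and the fingers above 2 N or contact force between each of drain_lever_c0, drain_lever_c1 and the fingers above 2 N or contact force between each of test_lever_c0, test_lever_c1 and the fingers above 2 N).
It fails at once if a loose fitting or tool is lifted, carried or pushed away (moved more than 20 mm) or tipped over (distance of any of coupling, elbow, tape_roll, sealant_tin, tape_measure, reducer, wrench from where it was at the start of the episode above 0.02 m or angle between any of coupling, elbow, tape_roll, sealant_tin, tape_measure, reducer, wrench's own z axis and vertical above 0.4 rad).
It also fails if it takes over 51 s, if anything falls off the work surface, if the arm or the gripper's body presses on something with over 40 N, if the wrist force passes 120 N, or if a joint passes its speed limit or range.

## Robot

A 6-joint arm with a two-finger parallel gripper is mounted at the origin on the work surface. World frame = base frame: x ahead of the robot, y to its left, z up, the work surface at z = 0. Lengths are in m, angles in rad, forces in N, time in s.
With the tool pointing down it reaches from about 0.35 to 0.875 m from the base axis. Payload 4.2 kg.
Tool frame: the origin (TCP) lies on the centre line of the jaws, within the pads' length; the fingertips stand 8 mm ahead of it and the grasp point (between the pads) lies 11 mm behind it (nose_length is the distance from the TCP to the fingertips, in m); z points along the fingers, y is the line along which they close (so a half turn about z gives the same grasp; the last joint's range is limited). The gripper opens to 85 mm and grips with 20 to 120 N. Pads are 22 mm wide; open, the fingers measure 114 mm over their backs; the gripper's body (76 mm by 85 mm) begins 54 mm behind the grasp point. The pads swing forward as they close: fully open they stand 13 mm farther back than shut.
Start: joints at [1.467, 0.385, 0.008, 0, -1.194, -0.259], TCP at [0.222, 0.584, 0.239] pointing down, gripper open.
Joint ranges: [-3.14, 3.14], [-1.21, 2.06], [-1.07, 1.41], [-3.16, 2.05], [-2.99, -0.16], [-3.1, 3.1]. Speed limits (rad/s): [2.79, 2.79, 3.14, 3.14, 3.14, 3.14].

## Interface

Orientations are given as a unit quaternion [x, y, z, w].
In Python, from bench import get_obs, snapshot, get_calibration, sign_off, regions_of, place_of, nose_length gives the robot as it stands.
- The arm moves only by the tool carry_out, never from a script. Its argument "commands" is a list of rows, each an object with "delta_pos": the shift along the world's x, y, z in cm, a list of three; "twist": the turn about the world's z in rad; "gripper": the opening, from 0 (shut) to 1 (fully open). A call has 1 to 10 rows; each row is the pose to reach, as a shift and turn from the pose commanded when the call began; what a row does not reach only later rows make up. A row lasts 1/12 s, in which the tool goes at most 41.7 mm and 7.16 degrees, less where a joint would pass 70% of its speed; a pose out of reach is approached as far as the arm can. A call with a gripper value outside its range is refused whole. The fingers move at their own pace and stop on an object; "newtons" is the grip in N (left out, the last holds). Time passes only in rows, so rows that repeat a pose let the fingers close. It gives the time, the measured TCP pose, the force, the opening and the grip force at its end, in the units of the state.
- get_obs(): the state, without advancing time (a new reading comes with each control period).
- snapshot(name): name is "scene" or "top"; returns the picture (384x512x3 uint8, blue, green, red); there is no depth.
- get_calibration(name): a dict with "vertical_fov" (degrees; the focal length in pixels is half the picture's height over the tangent of half this angle, whatever the lens; pixels are square), "cx", "cy" (the principal point, pixels), "dist" ([k1, k2, p1, p2, k3] as OpenCV has them; the pictures are not rectified), "R" (3x3) and "t" (3): a world point X has camera coordinates R X + t. Camera axes: x right, y down, z forward; pixel columns grow to the right and rows downward; lengths in m; the calibration is good to about 2 mm. A picture is of the moment at which its call begins. get_calibration takes no time and is no camera call.
- sign_off(): hands the job in; it is judged then, once.
Trained networks look in the newest picture that a camera, given by its name, has taken for a name from the list of things; names that differ only in an ending like _2 or _b are one class to them, and where a whole thing is asked for, a point or a joint stands for the part that bears it (a point fixed in the world has none). Each returns a list of dicts, best first, with "score" (0 to 1); they miss things now and then, are a little off and sometimes report something else, mostly with a low value. They report only what shows in the picture. A call takes as long as a camera call.
- regions_of(camera, name): "mask" (384x512 bool, what is visible of it).
- place_of(camera, name): "xyz" ([x, y, z] in m, in world coordinates, good to about 4 mm: a listed point, or the origin of a listed thing).
The state is a dict: "time_s": time; "q": joint angles; "joint_vel": joint speeds; "tau": joint torques, N m; "ee_pos": TCP position; "eef_rot": TCP orientation; "contact_force": force on the tool from outside, world axes, zero at the start; "wrist_torque": the same for the moment, N m; "grip_width": finger opening in m; "gripper_force": force on a finger pad.
Only numpy, scipy, OpenCV 4.12 (cv2) and the standard library are available. Lean on these libraries where they do the work, as an engineer would, in place of code of your own. Each camera call takes 0.05 s, during which the arm holds its last target. There are 200 camera calls.

## Working session

There is one attempt and no reset: what is moved stays moved. The work goes in short steps, Python scripts to look and compute and a tool call to move; the robot and the scene stay as the last step left them, time stands still between calls to the robot, and variables do not carry over. Pictures are saved under pics/ and viewed, at most 10 in all, crops included, and the job is handed in when it is done.

Besides the shell and the picture viewer there is one more tool, called after ">>>" by a JSON object that holds its "api" and its "payload", one argument or row to a line. carry_out: Moves the arm, as the interface text tells. Its arguments: {"type":"object","properties":{"commands":{"type":"array","items":{"type":"object","properties":{"delta_pos":{"type":"array","items":{"type":"number"}},"twist":{"type":"number"},"gripper":{"type":"number"}}}},"newtons":{"type":"number"}},"required":["commands"]}

```bash
mkdir -p pics; cat > m.py <<'E'
import numpy as np,cv2
from bench import *
E
python3 - <<'E'
from m import *
for c in ("scene","top"):
    cv2.imwrite(f"pics/{c}0.png",snapshot(c))
    for n in "header supply_pivot supply_grip drain_pivot drain_grip test_pivot test_grip coupling elbow tape_measure sealant_tin reducer".split():
        print(c,n,[(np.round(d["xyz"],3).tolist(),round(d["score"],2)) for d in place_of(c,n)[:2]])
o=get_obs();print(o["time_s"],o["ee_pos"],o["eef_rot"],o["grip_width"],nose_length)
E
```

```text
scene header [([0.714, -0.04, 0.001], 0.92)]
scene supply_pivot [([0.606, -0.045, 0.121], 0.74)]
scene supply_grip [([0.529, 0.001, 0.117], 0.77)]
scene drain_pivot [([0.608, 0.129, 0.116], 0.95)]
scene drain_grip [([0.597, 0.213, 0.12], 0.49)]
scene test_pivot [([0.608, -0.218, 0.117], 0.9)]
scene test_grip [([0.519, -0.198, 0.12], 0.92), ([0.603, 0.127, 0.116], 0.3)]
scene coupling [([0.592, -0.125, 0.002], 0.95)]
scene elbow [([0.591, 0.042, -0.0], 0.57)]
scene tape_measure [([0.454, -0.133, -0.0], 0.73)]
scene sealant_tin [([0.595, -0.353, -0.004], 0.92)]
scene reducer [([0.454, -0.339, 0.002], 0.72)]
top header [([0.709, -0.039, -0.001], 0.64), ([0.598, 0.211, 0.122], 0.49)]
top supply_pivot [([0.602, -0.042, 0.117], 0.98)]
top supply_grip [([0.531, 0.004, 0.12], 0.79)]
top drain_pivot [([0.603, 0.125, 0.119], 0.59)]
top drain_grip [([0.599, 0.211, 0.125], 0.96)]
top test_pivot [([0.606, -0.215, 0.113], 0.67)]
top test_grip [([0.524, -0.191, 0.122], 0.85), ([0.45, -0.133, 0.001], 0.57)]
top coupling [([0.597, -0.122, -0.003], 0.75)]
top elbow [([0.589, 0.046, 0.0], 0.56)]
top tape_measure [([0.452, -0.132, 0.001], 0.89)]
top sealant_tin [([0.589, -0.346, 0.006], 0.79), ([0.456, -0.341, 0.002], 0.73)]
top reducer [([0.457, -0.341, 0.003], 0.72), ([0.42, 0.223, 0.002], 0.43)]
1.3 [0.22175699 0.58430324 0.23932029] [ 9.83596668e-01 -1.80381801e-01 -8.54144821e-06  6.18441901e-06] 0.08542200304973785 0.008
```

View pics/top0.png

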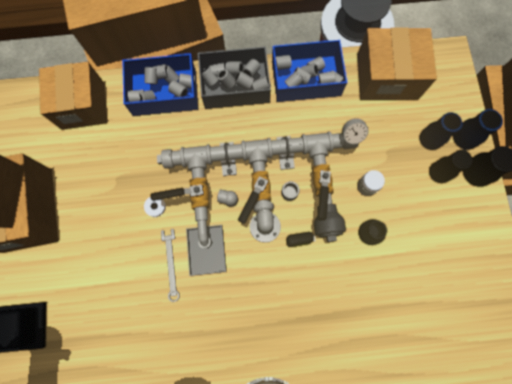

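View pics/scene0.png

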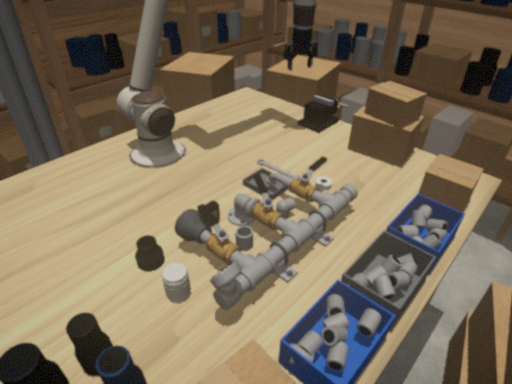

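The top view shows the drain at the left (lever pointing left, grip about (168,193), spout over the tray at (207,250)). The supply is in the middle (lever from (262,182) to (245,222), about 1.0 rad) and the test valve is at the right. The networks agree with this.

>>> {"api": "carry_out", "payload": {
  "commands": [
    {"delta_pos":[1.5,-3,0],"twist":0.05,"gripper":0},
    {"delta_pos":[3,-6.2,0],"twist":0.1,"gripper":0},
    {"delta_pos":[4.5,-9.3,0],"twist":0.15,"gripper":0},
    {"delta_pos":[6,-12.4,0],"twist":0.2,"gripper":0},
    {"delta_pos":[7.5,-15.5,0],"twist":0.25,"gripper":0},
    {"delta_pos":[9,-18.6,0],"twist":0.3,"gripper":0},
    {"delta_pos":[10.5,-21.7,0],"twist":0.363,"gripper":0},
    {"delta_pos":[12,-24.8,0],"twist":0.363,"gripper":0},
    {"delta_pos":[13.5,-28,0],"twist":0.363,"gripper":0},
    {"delta_pos":[14.7,-31,0],"twist":0.363,"gripper":0}
  ]
}}

```text
time_s: 2.13
ee_pos: [0.3693, 0.2726, 0.2396]
eef_rot: [1.0, 0.0, 0.0, -0.0]
contact_force: [0.1, 1.0, -0.6]
grip_width: 0.0001
gripper_force: 0.0
```

>>> {"api": "carry_out", "payload": {
  "commands": [
    {"delta_pos":[1.5,-3.1,0]},
    {"delta_pos":[3,-6.2,0]},
    {"delta_pos":[4.5,-9.3,0]},
    {"delta_pos":[6,-12.4,0]},
    {"delta_pos":[7.5,-15.5,0]},
    {"delta_pos":[9,-18.6,0]},
    {"delta_pos":[10.5,-21.7,0]},
    {"delta_pos":[12,-24.8,0]},
    {"delta_pos":[13.4,-28,0]},
    {"delta_pos":[14.6,-30.8,0]}
  ]
}}

```text
invalid input at $.commands[0]: expected keys delta_pos, twist, gripper
```

>>> {"api": "carry_out", "payload": {
  "commands": [
    {"delta_pos":[0,0,-2]},
    {"delta_pos":[0,0,-4]},
    {"delta_pos":[0,0,-4]},
    {"delta_pos":[0,0,-4]}
  ]
}}

```text
invalid input at $.commands[0]: expected keys delta_pos, twist, gripper
```

>>> {"api": "carry_out", "payload": {
  "commands": [
    {"delta_pos":[1.5,-3.1,0],"twist":0,"gripper":0},
    {"delta_pos":[3,-6.2,0],"twist":0,"gripper":0},
    {"delta_pos":[4.5,-9.3,0],"twist":0,"gripper":0},
    {"delta_pos":[6,-12.4,0],"twist":0,"gripper":0},
    {"delta_pos":[7.5,-15.5,0],"twist":0,"gripper":0},
    {"delta_pos":[9,-18.6,0],"twist":0,"gripper":0},
    {"delta_pos":[10.5,-21.7,0],"twist":0,"gripper":0},
    {"delta_pos":[12,-24.8,0],"twist":0,"gripper":0},
    {"delta_pos":[13.4,-28,0],"twist":0,"gripper":0},
    {"delta_pos":[14.6,-30.8,0],"twist":0,"gripper":0}
  ]
}}

```text
time_s: 2.97
ee_pos: [0.5154, -0.0357, 0.2395]
eef_rot: [1.0, -0.0, 0.0, 0.0]
contact_force: [0.8, 1.0, -0.3]
grip_width: 0.0001
gripper_force: 0.0
```

>>> {"api": "carry_out", "payload": {
  "commands": [
    {"delta_pos":[0,0,-3],"twist":0,"gripper":0},
    {"delta_pos":[0,0,-6],"twist":0,"gripper":0},
    {"delta_pos":[0,0,-9],"twist":0,"gripper":0},
    {"delta_pos":[0,0,-9],"twist":0,"gripper":0},
    {"delta_pos":[0,0,-9],"twist":0,"gripper":0}
  ]
}}

```text
time_s: 3.38
ee_pos: [0.5143, -0.034, 0.1487]
eef_rot: [1.0, 0.0, -0.001, 0.001]
contact_force: [0.0, -0.3, 0.8]
grip_width: -0.0
gripper_force: 0.0
```

```bash
python3 - <<'E'
from m import *
im=snapshot("top");cv2.imwrite("pics/t1.png",cv2.resize(im[100:300,120:400],None,fx=2.8,fy=2.8))
im=snapshot("scene");cv2.imwrite("pics/s1.png",cv2.resize(im[100:320,130:400],None,fx=2.7,fy=2.7))
o=get_obs();print(o["time_s"],o["ee_pos"],o["contact_force"],o["q"])
E
```

```text
3.4833 [ 0.51626856 -0.03342792  0.1512597 ] [ 1.20814615 -0.43651359  0.40842649] [ 2.49874525e-01  2.87104708e-01 -3.81770771e-01  1.12054508e-03
 -8.98534638e-01  1.32138794e+00]
```

View top.

View pics/s1.png

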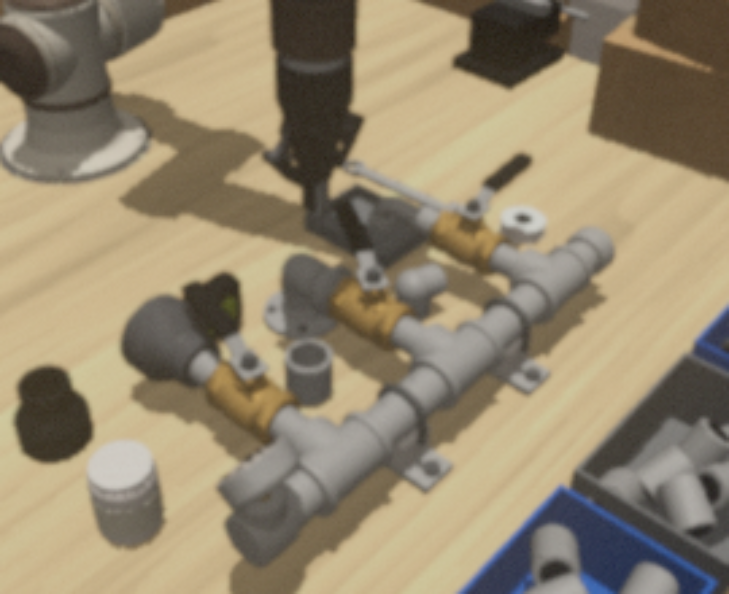

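View pics/t1.png

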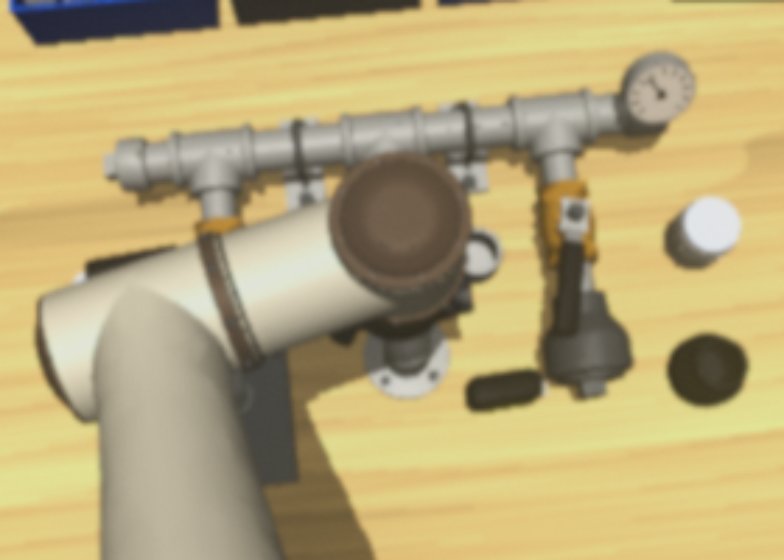

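The finger (scene crop, tip about (318,215)) stands clear on the robot's right side of the supply sleeve, about (355,230). Next I lower it to sleeve height.

>>> {"api": "carry_out", "payload": {
  "commands": [
    {"delta_pos":[0,0,-2],"twist":0,"gripper":0},
    {"delta_pos":[0,0,-3.8],"twist":0,"gripper":0},
    {"delta_pos":[0,0,-3.8],"twist":0,"gripper":0},
    {"delta_pos":[0,0,-3.8],"twist":0,"gripper":0}
  ]
}}

```text
time_s: 3.82
ee_pos: [0.5156, -0.0334, 0.1127]
eef_rot: [1.0, 0.001, 0.001, 0.0]
contact_force: [0.5, 0.1, -0.1]
grip_width: -0.0001
gripper_force: 0.0
```

```bash
python3 - <<'E'
import numpy as np
def path(p,th,s,hx=.011,hy=.0145,r=.08,pen=0):
    # s=-1: closing push (towards decreasing theta); +1 opening
    u=np.array([-np.sin(th),np.cos(th)]);n=-s*np.array([np.cos(th),np.sin(th)])
    return p+r*u-n*(.011+hx*abs(n[0])+hy*abs(n[1])-pen)
for th in np.arange(1.0,-.11,-.1): print("S",round(th,2),np.round(path(np.array([.604,-.043]),th,-1)*100,1))
for th in np.arange(0.1,1.7,.1): print("D",round(th,2),np.round(path(np.array([.605,.127]),th,1)*100,1))
E
```

```text
S 1.0 [52.1 -2.4]
S 0.9 [52.3 -1.6]
S 0.8 [52.6 -0.8]
S 0.7 [53. -0.]
S 0.6 [53.5  0.7]
S 0.5 [54.1  1.4]
S 0.4 [54.8  2. ]
S 0.3 [55.6  2.6]
S 0.2 [56.4  3.1]
S 0.1 [57.3  3.4]
S 0.0 [58.2  3.7]
S -0.1 [58.9  3.9]
D 0.1 [62.  20.9]
D 0.2 [61.3 21. ]
D 0.3 [60.6 21.1]
D 0.4 [59.9 21.1]
D 0.5 [59.1 21. ]
D 0.6 [58.3 20.9]
D 0.7 [57.5 20.7]
D 0.8 [56.8 20.4]
D 0.9 [56. 20.]
D 1.0 [55.3 19.5]
D 1.1 [54.7 18.9]
D 1.2 [54.1 18.3]
D 1.3 [53.5 17.5]
D 1.4 [53.1 16.7]
D 1.5 [52.7 15.9]
D 1.6 [52.4 15. ]
```

>>> {"api": "carry_out", "payload": {
  "commands": [
    {"delta_pos":[0.3,0.5,0],"twist":0,"gripper":0},
    {"delta_pos":[0.5,1.0,0],"twist":0,"gripper":0},
    {"delta_pos":[0.6,1.4,0],"twist":0,"gripper":0},
    {"delta_pos":[0.8,1.8,0],"twist":0,"gripper":0},
    {"delta_pos":[0.9,2.2,0],"twist":0,"gripper":0},
    {"delta_pos":[1.1,2.6,0],"twist":0,"gripper":0},
    {"delta_pos":[1.3,3.0,0],"twist":0,"gripper":0},
    {"delta_pos":[1.5,3.4,0],"twist":0,"gripper":0},
    {"delta_pos":[1.7,3.8,0],"twist":0,"gripper":0},
    {"delta_pos":[2.0,4.1,0],"twist":0,"gripper":0}
  ]
}}

```text
time_s: 4.65
ee_pos: [0.5331, 0.0054, 0.1118]
eef_rot: [1.0, 0.0, -0.002, 0.002]
contact_force: [-3.2, -9.1, 2.1]
grip_width: 0.0
gripper_force: 4.0
```

>>> {"api": "carry_out", "payload": {
  "commands": [
    {"delta_pos":[0.3,0.4,0],"twist":0,"gripper":0},
    {"delta_pos":[0.6,0.7,0],"twist":0,"gripper":0},
    {"delta_pos":[0.9,1.0,0],"twist":0,"gripper":0},
    {"delta_pos":[1.3,1.3,0],"twist":0,"gripper":0},
    {"delta_pos":[1.7,1.6,0],"twist":0,"gripper":0},
    {"delta_pos":[2.1,1.9,0],"twist":0,"gripper":0},
    {"delta_pos":[2.5,2.2,0],"twist":0,"gripper":0},
    {"delta_pos":[2.9,2.4,0],"twist":0,"gripper":0},
    {"delta_pos":[3.4,2.6,0],"twist":0,"gripper":0},
    {"delta_pos":[3.8,2.7,0],"twist":0,"gripper":0}
  ]
}}

```text
time_s: 5.48
ee_pos: [0.5687, 0.0319, 0.1109]
eef_rot: [1.0, -0.0, -0.005, 0.002]
contact_force: [-7.5, -6.3, 3.0]
grip_width: -0.0002
gripper_force: 4.3
```

>>> {"api": "carry_out", "payload": {
  "commands": [
    {"delta_pos":[0.4,0.2,0],"twist":0,"gripper":0},
    {"delta_pos":[0.8,0.3,0],"twist":0,"gripper":0},
    {"delta_pos":[1.0,0.3,0],"twist":0,"gripper":0},
    {"delta_pos":[1.0,0.3,0],"twist":0,"gripper":0}
  ]
}}

```text
time_s: 5.82
ee_pos: [0.5792, 0.0355, 0.1106]
eef_rot: [1.0, -0.0, -0.005, 0.002]
contact_force: [-5.9, -5.4, 1.0]
grip_width: -0.0001
gripper_force: 2.9
```

>>> {"api": "carry_out", "payload": {
  "commands": [
    {"delta_pos":[0.3,0,0],"twist":0,"gripper":0},
    {"delta_pos":[0.5,0,0],"twist":0,"gripper":0},
    {"delta_pos":[0.5,0,0],"twist":0,"gripper":0}
  ]
}}

```text
time_s: 6.07
ee_pos: [0.5826, 0.036, 0.1105]
eef_rot: [1.0, -0.001, -0.006, 0.002]
contact_force: [-9.3, -2.5, 3.7]
grip_width: 0.0001
gripper_force: 5.1
```

>>> {"api": "carry_out", "payload": {
  "commands": [
    {"delta_pos":[0.2,0,0],"twist":0,"gripper":0},
    {"delta_pos":[0.4,0,0],"twist":0,"gripper":0},
    {"delta_pos":[0.4,0,0],"twist":0,"gripper":0}
  ]
}}

```text
time_s: 6.32
ee_pos: [0.5827, 0.0359, 0.1105]
eef_rot: [1.0, -0.001, -0.011, 0.002]
contact_force: [-20.0, -0.2, 12.1]
grip_width: 0.0002
gripper_force: 10.0
```

The lever did not move while the force doubled, so the supply is at its closed stop. Next I back off, rise, go behind the drain lever and check.

>>> {"api": "carry_out", "payload": {
  "commands": [
    {"delta_pos":[-1.5,0,0],"twist":0,"gripper":0},
    {"delta_pos":[-3,0,0],"twist":0,"gripper":0},
    {"delta_pos":[-3,0,3],"twist":0,"gripper":0},
    {"delta_pos":[-3,0,6.5],"twist":0,"gripper":0},
    {"delta_pos":[-3,0,10],"twist":0,"gripper":0},
    {"delta_pos":[-2,3,10],"twist":0,"gripper":0},
    {"delta_pos":[-1,6,10],"twist":0,"gripper":0},
    {"delta_pos":[0.5,9.5,10],"twist":0,"gripper":0},
    {"delta_pos":[2.5,12.8,10],"twist":0,"gripper":0},
    {"delta_pos":[4.2,16,10],"twist":0,"gripper":0}
  ]
}}

```text
time_s: 7.15
ee_pos: [0.6347, 0.1997, 0.2128]
eef_rot: [1.0, 0.0, 0.001, -0.001]
contact_force: [-0.1, 0.5, 0.5]
grip_width: -0.0003
gripper_force: 0.0
```

>>> {"api": "carry_out", "payload": {
  "commands": [
    {"delta_pos":[0,0.8,0],"twist":0,"gripper":0},
    {"delta_pos":[0,0.8,-3],"twist":0,"gripper":0},
    {"delta_pos":[0,0.8,-5],"twist":0,"gripper":0},
    {"delta_pos":[0,0.8,-5],"twist":0,"gripper":0},
    {"delta_pos":[0,0.8,-5],"twist":0,"gripper":0}
  ]
}}

```text
time_s: 7.57
ee_pos: [0.6334, 0.2053, 0.161]
eef_rot: [1.0, 0.0, -0.001, 0.001]
contact_force: [0.3, 0.5, 1.3]
grip_width: -0.0002
gripper_force: 0.0
```

```bash
python3 - <<'E'
from m import *
im=snapshot("scene");cv2.imwrite("pics/s2.png",cv2.resize(im[100:320,130:400],None,fx=2.7,fy=2.7))
im=snapshot("top")
for c in ("scene","top"):
    for n in "supply_pivot supply_grip drain_pivot drain_grip test_grip".split():
        print(c,n,[(np.round(d["xyz"],3).tolist(),round(d["score"],2)) for d in place_of(c,n)[:2]])
o=get_obs();print(o["time_s"],o["ee_pos"],o["contact_force"])
E
```

```text
scene supply_pivot [([0.606, -0.044, 0.118], 0.96)]
scene supply_grip [([0.602, 0.042, 0.119], 0.51)]
scene drain_pivot [([0.608, 0.127, 0.119], 0.81)]
scene drain_grip [([0.598, 0.21, 0.121], 0.78), ([0.606, 0.038, 0.12], 0.59)]
scene test_grip [([0.518, -0.198, 0.12], 0.67)]
top supply_pivot [([0.603, -0.042, 0.119], 0.58)]
top supply_grip [([0.602, 0.043, 0.117], 0.59)]
top drain_pivot [([0.6, 0.126, 0.12], 0.88), ([0.598, 0.211, 0.121], 0.33)]
top drain_grip [([0.596, 0.211, 0.123], 0.97)]
top test_grip [([0.522, -0.193, 0.122], 0.67), ([0.605, -0.043, 0.118], 0.58)]
8.1667 [0.63381273 0.20524083 0.16149707] [-0.37081606 -0.40876443 -0.55909458]
```

View pics/s2.png

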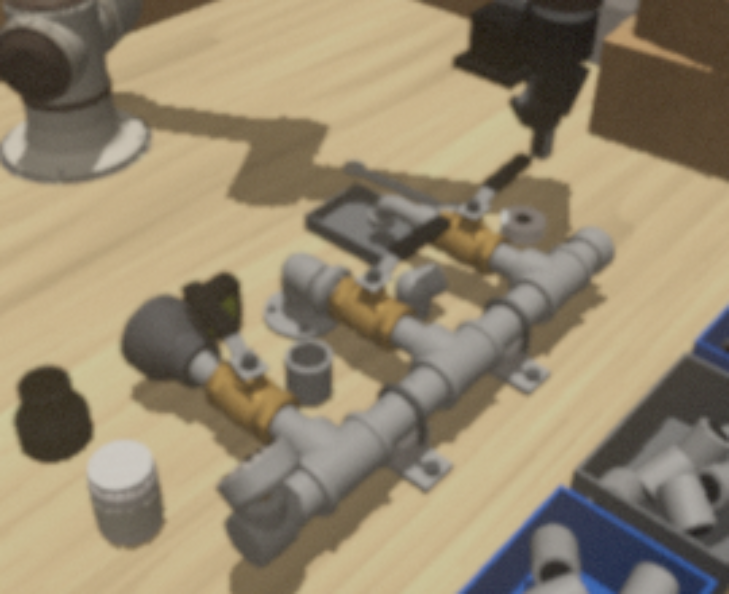

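The crop shows the supply sleeve, about (418,238), now square across its pipe (grip at about (0.602, 0.042), so about 0 rad). The finger stands behind the drain sleeve at about (540,150).

>>> {"api": "carry_out", "payload": {
  "commands": [
    {"delta_pos":[0,0,-2.5],"twist":0,"gripper":0},
    {"delta_pos":[0,0,-5],"twist":0,"gripper":0},
    {"delta_pos":[0,0,-5],"twist":0,"gripper":0},
    {"delta_pos":[-0.7,0.2,-5],"twist":0,"gripper":0},
    {"delta_pos":[-1.2,0.3,-5],"twist":0,"gripper":0},
    {"delta_pos":[-1.6,0.4,-5],"twist":0,"gripper":0},
    {"delta_pos":[-2.0,0.5,-5],"twist":0,"gripper":0},
    {"delta_pos":[-2.4,0.5,-5],"twist":0,"gripper":0},
    {"delta_pos":[-2.8,0.6,-5],"twist":0,"gripper":0},
    {"delta_pos":[-3.2,0.6,-5],"twist":0,"gripper":0}
  ]
}}

```text
time_s: 9.0
ee_pos: [0.606, 0.2118, 0.1144]
eef_rot: [1.0, 0.001, 0.006, -0.001]
contact_force: [10.4, -2.7, -2.8]
grip_width: 0.0002
gripper_force: 4.4
```

>>> {"api": "carry_out", "payload": {
  "commands": [
    {"delta_pos":[-0.4,0,0],"twist":0,"gripper":0},
    {"delta_pos":[-0.8,0,0],"twist":0,"gripper":0},
    {"delta_pos":[-1.2,-0.1,0],"twist":0,"gripper":0},
    {"delta_pos":[-1.6,-0.1,0],"twist":0,"gripper":0},
    {"delta_pos":[-2.0,-0.2,0],"twist":0,"gripper":0},
    {"delta_pos":[-2.4,-0.3,0],"twist":0,"gripper":0},
    {"delta_pos":[-2.8,-0.5,0],"twist":0,"gripper":0},
    {"delta_pos":[-3.2,-0.6,0],"twist":0,"gripper":0},
    {"delta_pos":[-3.6,-0.8,0],"twist":0,"gripper":0},
    {"delta_pos":[-4.2,-1.1,0],"twist":0,"gripper":0}
  ]
}}

```text
time_s: 9.83
ee_pos: [0.5669, 0.2036, 0.116]
eef_rot: [1.0, 0.002, 0.009, -0.004]
contact_force: [13.2, 0.7, -0.5]
grip_width: -0.0002
gripper_force: 5.1
```

>>> {"api": "carry_out", "payload": {
  "commands": [
    {"delta_pos":[-0.4,-0.2,0],"twist":0,"gripper":0},
    {"delta_pos":[-0.7,-0.5,0],"twist":0,"gripper":0},
    {"delta_pos":[-1.0,-0.8,0],"twist":0,"gripper":0},
    {"delta_pos":[-1.3,-1.1,0],"twist":0,"gripper":0},
    {"delta_pos":[-1.6,-1.4,0],"twist":0,"gripper":0},
    {"delta_pos":[-1.9,-1.7,0],"twist":0,"gripper":0},
    {"delta_pos":[-2.2,-2.1,0],"twist":0,"gripper":0},
    {"delta_pos":[-2.5,-2.5,0],"twist":0,"gripper":0},
    {"delta_pos":[-2.7,-2.9,0],"twist":0,"gripper":0},
    {"delta_pos":[-2.9,-3.3,0],"twist":0,"gripper":0}
  ]
}}

```text
time_s: 10.67
ee_pos: [0.5378, 0.1724, 0.1163]
eef_rot: [1.0, 0.002, 0.01, -0.005]
contact_force: [8.5, 5.4, -0.6]
grip_width: 0.0004
gripper_force: 4.6
```

>>> {"api": "carry_out", "payload": {
  "commands": [
    {"delta_pos":[-0.2,-0.4,-0.2],"twist":0,"gripper":0},
    {"delta_pos":[-0.3,-0.8,-0.4],"twist":0,"gripper":0},
    {"delta_pos":[-0.3,-1.2,-0.4],"twist":0,"gripper":0},
    {"delta_pos":[-0.4,-1.6,-0.4],"twist":0,"gripper":0},
    {"delta_pos":[-0.4,-1.9,-0.4],"twist":0,"gripper":0},
    {"delta_pos":[-0.4,-1.9,-0.4],"twist":0,"gripper":0}
  ]
}}

```text
time_s: 11.17
ee_pos: [0.5314, 0.1526, 0.1124]
eef_rot: [1.0, 0.001, 0.007, -0.004]
contact_force: [2.0, 8.3, 6.5]
grip_width: -0.0001
gripper_force: 3.9
```

>>> {"api": "carry_out", "payload": {
  "commands": [
    {"delta_pos":[0,-0.3,0],"twist":0,"gripper":0},
    {"delta_pos":[0,-0.5,0],"twist":0,"gripper":0},
    {"delta_pos":[0,-0.5,0],"twist":0,"gripper":0}
  ]
}}

```text
time_s: 11.42
ee_pos: [0.5312, 0.1501, 0.1124]
eef_rot: [1.0, 0.001, 0.008, -0.006]
contact_force: [-3.0, 16.3, 7.7]
grip_width: -0.0002
gripper_force: 8.5
```

>>> {"api": "carry_out", "payload": {
  "commands": [
    {"delta_pos":[0,-0.2,0],"twist":0,"gripper":0},
    {"delta_pos":[0,-0.4,0],"twist":0,"gripper":0},
    {"delta_pos":[0,-0.4,0],"twist":0,"gripper":0}
  ]
}}

```text
time_s: 11.67
ee_pos: [0.5314, 0.1497, 0.1125]
eef_rot: [1.0, 0.001, 0.009, -0.009]
contact_force: [-7.6, 29.6, 8.0]
grip_width: 0.0
gripper_force: 14.7
```

The drain is hard against its open stop. I retreat to the left and up, then verify.

>>> {"api": "carry_out", "payload": {
  "commands": [
    {"delta_pos":[0,0.8,0],"twist":0,"gripper":0},
    {"delta_pos":[0,3,0],"twist":0,"gripper":0},
    {"delta_pos":[0,5,0],"twist":0,"gripper":0},
    {"delta_pos":[0,5,3.5],"twist":0,"gripper":0},
    {"delta_pos":[0,5,7],"twist":0,"gripper":0},
    {"delta_pos":[0,7,10.5],"twist":0,"gripper":0},
    {"delta_pos":[-2,10,12],"twist":0,"gripper":0},
    {"delta_pos":[-4,13,12],"twist":0,"gripper":0},
    {"delta_pos":[-5,16,12],"twist":0,"gripper":0},
    {"delta_pos":[-5,16,12],"twist":0,"gripper":0}
  ]
}}

```text
time_s: 12.5
ee_pos: [0.4754, 0.3038, 0.2298]
eef_rot: [1.0, 0.003, 0.002, -0.002]
contact_force: [0.9, -0.7, -0.5]
grip_width: 0.0001
gripper_force: 0.0
```

```bash
python3 - <<'E'
from m import *
im=snapshot("scene");cv2.imwrite("pics/s3.png",cv2.resize(im[100:320,130:400],None,fx=2.7,fy=2.7))
snapshot("top")
for c in ("scene","top"):
    for n in "supply_grip drain_pivot drain_grip test_grip".split():
        print(c,n,[(np.round(d["xyz"],3).tolist(),round(d["score"],2)) for d in place_of(c,n)[:2]])
o=get_obs();print(o["time_s"],o["ee_pos"],o["contact_force"])
E
```

```text
scene supply_grip [([0.603, 0.037, 0.118], 0.81), ([0.522, 0.128, 0.121], 0.67)]
scene drain_pivot [([0.604, 0.126, 0.118], 0.94)]
scene drain_grip [([0.52, 0.127, 0.121], 0.51)]
scene test_grip [([0.522, -0.196, 0.116], 0.6)]
top supply_grip [([0.6, 0.042, 0.116], 0.7)]
top drain_pivot [([0.601, 0.124, 0.119], 0.62)]
top drain_grip [([0.519, 0.125, 0.121], 0.72)]
top test_grip [([0.521, -0.19, 0.123], 0.93)]
13.0 [0.4770795  0.29863788 0.22728128] [0.74174103 0.11067006 0.51492818]
```

View pics/s3.png

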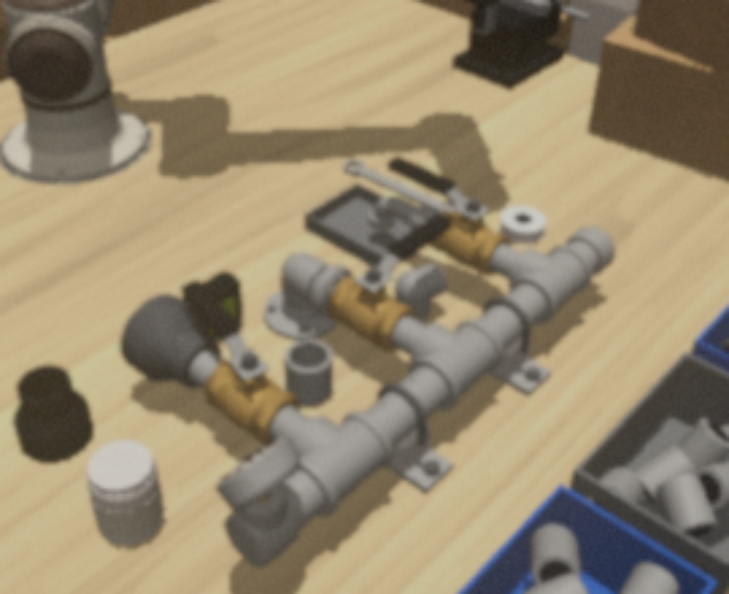

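The drain sleeve, about (425,178), now lies in line with its pipe. The supply sleeve, about (418,238), is square across its pipe, and nothing else has moved.

```bash
python3 -c "
from bench import *
print(sign_off())"
```

```text
the job is handed in; nothing more can be done
None
```

I pushed the supply lever to its closed stop, then the drain lever to its open stop; the last images show the test lever and loose parts unmoved, and I handed the job in at about 13 s (no verdict was returned).

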